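# Clamp the sight-glass frame with four knobs, crosswise in two rounds

### The arm

A 6-joint arm with a two-finger parallel gripper is mounted at the origin on the work surface. World frame = base frame: x ahead of the robot, y to its left, z up, the work surface at z = 0. Lengths are in m, angles in rad, forces in N, time in s.
With the tool pointing down it reaches from about 0.425 to 0.95 m from the base axis. Payload 3.5 kg.
Tool frame: the origin (TCP) lies midway between the tips of the shut fingers; the grasp point (between the pads) lies 19 mm behind it; z points along the fingers, y is the line along which they close (so a half turn about z gives the same grasp; the last joint's range is limited). The gripper opens to 85 mm and grips with 20 to 120 N. Pads are 22 mm wide; open, the fingers measure 114 mm over their backs; the gripper's body (76 mm by 85 mm) begins 54 mm behind the grasp point. The pads swing forward as they close: fully open they stand 13 mm farther back than shut.
Start: joints at [-1.473, 0.286, 1.577, -0, 1.279, -0.15], TCP at [0.166, -0.654, 0.231] pointing down, gripper open.
Joint ranges: [-2.77, 2.77], [-0.9, 2.22], [0.21, 2.48], [-1.53, 4.67], [0.24, 2.81], [-2.84, 2.84]. Speed limits (rad/s): [2.79, 2.79, 3.14, 3.14, 3.14, 3.14].

### API

Orientations are given as a unit quaternion [x, y, z, w].
In Python, from plant import * gives the robot as it stands.
- The arm moves only by the tool move_arm, never from a script. Its argument "moves" is a list of rows, each a list of 3 entries, a list of its own where there are three numbers: the opening, from 0 (shut) to 1 (fully open), then the shift along the tool's x, y, z in m, then the turn, a rotation vector about the tool's x, y, z in rad. A call has exactly 10 rows; each row shifts and turns the commanded pose from where the row before left it, along the tool's axes as they then stand; what a row does not reach is not made up. A row lasts 1/12 s, in which the tool goes at most 41.7 mm and 7.16 degrees, less where a joint would pass 70% of its speed; a pose out of reach is approached as far as the arm can. A call is refused whole if a number of a shift passes 0.0417 or a number of a turn 0.125, either way. A call with a gripper value outside its range is refused whole. The fingers move at their own pace and stop on an object; "grip_force" is the grip in N (left out, the last holds). Time passes only in rows, so rows that do not move let the fingers close, or fill a call up. It gives the time, the measured TCP pose, the force, the opening and the grip force at its end, in the units of the state.
- get_state(): the state, without advancing time (a new reading comes with each control period).
- read_camera(name): name is "side" or "top"; returns the picture (420x560x3 uint8, red, green, blue); there is no depth.
- camera_params(name): a dict with "fx", "fy", "cx", "cy" (pixels), "rvec" (rotation vector, rad) and "tvec" (3), from world to camera coordinates, as OpenCV has them. Camera axes: x right, y down, z forward; pixel columns grow to the right and rows downward; lengths in m; the calibration is good to about 2 mm. A picture is of the moment at which its call begins. camera_params takes no time and is no camera call.
- sign_off(): hands the job in; it is judged then, once.
The state is a dict: "time": time; "qpos": joint angles; "dq": joint speeds; "joint_efforts": joint torques, N m; "eef_pos": TCP position; "tcp_rot": TCP orientation; "contact_force": force on the tool from outside, world axes, zero at the start; "wrist_torque": the same for the moment, N m; "opening": opening from 0.0 (shut) to 1.0 (fully open); "finger_force": force on a finger pad.
Only numpy, scipy, OpenCV 4.12 (cv2) and the standard library are available. Lean on these libraries where they do the work, as an engineer would, in place of code of your own. Each camera call takes 0.05 s, during which the arm holds its last target. There are 200 camera calls.

### The job

Clamp down the sight-glass frame by hand-tightening its four T-knobs clockwise in star order, always crossing to the knob straight opposite next, in two rounds. In the first round turn each one by feel only until its foot bites lightly on the frame; when all four bite, go round again crosswise and give each about 30 degrees more to make it firm. Do not overtighten any, or the glass cracks, and leave the other things on the bench alone.

Things in the scene. Friction and masses are not known exactly. Their poses are not given: they have to be found in the camera images.
- cover_mid (a point): Centre of the top face of the window frame: round grey steel plate, 116 mm across, 10 mm thick, an amber sight glass in its middle and four square lugs (36 mm wide, out to 93 mm from the centre). It already lies seated on the housing. z up; x points to the lug of knob 0, y to the lug of knob 1.
- port (a point): Centre of the sight port, fixed on the bench: round grey housing, 256 mm across, its top 60 mm above the bench; this point is 10 mm above that. Axes as the frame's.
- knob0_grip (a point): Black T-shaped knob 0 on its clamp, 78 mm from the frame's centre, across from knob 2. Point: centre of the T's bar, on the turning axis. x along the bar (44 mm), y across its flat sides (12 mm, the width to grip), z up. The bar reaches 15 mm above and below the point; the clamp arm's top is 24 mm below it. Turns at constant height; clockwise from above tightens.
- dog0: Clamp 0: dark steel bracket, 30 mm wide, with its knob, screw and foot. Origin on the knob's axis 0 to 3 mm above the housing's top and 64 mm below the knob's point; x points outward. Its round-tipped foot, under the arm, comes down on the lug 4 mm per radian of turn. How far each knob must turn until the foot bites differs from clamp to clamp (0.1 to 1.1 rad), is not to be seen and must be felt.
- knob1_grip (a point): Black T-shaped knob 1 on its clamp, 78 mm from the frame's centre, across from knob 3. Point: centre of the T's bar, on the turning axis. x along the bar (44 mm), y across its flat sides (12 mm, the width to grip), z up. The bar reaches 15 mm above and below the point; the clamp arm's top is 24 mm below it. Turns at constant height; clockwise from above tightens.
- dog1: Clamp 1: dark steel bracket, 30 mm wide, with its knob, screw and foot. Origin on the knob's axis 0 to 3 mm above the housing's top and 64 mm below the knob's point; x points outward. All alike: the thread drags with a steady 0.27 N m against turning either way. Once the foot bites, its load grows by about 40 N per radian at first, later 60, and presses back with 0.004 N m per newton.
- knob2_grip (a point): Black T-shaped knob 2 on its clamp, 78 mm from the frame's centre, across from knob 0. Point: centre of the T's bar, on the turning axis. x along the bar (44 mm), y across its flat sides (12 mm, the width to grip), z up. The bar reaches 15 mm above and below the point; the clamp arm's top is 24 mm below it. Turns at constant height; clockwise from above tightens.
- dog2: Clamp 2: dark steel bracket, 30 mm wide, with its knob, screw and foot. Origin on the knob's axis 0 to 3 mm above the housing's top and 64 mm below the knob's point; x points outward. All alike: compare readings taken the same way (all in motion, or all at rest after like turns): a bite of 0.03 N m above free running is about 8 N, a light bite; 30 degrees beyond a light bite the load is about 35 N, firm.
- knob3_grip (a point): Black T-shaped knob 3 on its clamp, 78 mm from the frame's centre, across from knob 1. Point: centre of the T's bar, on the turning axis. x along the bar (44 mm), y across its flat sides (12 mm, the width to grip), z up. The bar reaches 15 mm above and below the point; the clamp arm's top is 24 mm below it. Turns at constant height; clockwise from above tightens.
- dog3: Clamp 3: dark steel bracket, 30 mm wide, with its knob, screw and foot. Origin on the knob's axis 0 to 3 mm above the housing's top and 64 mm below the knob's point; x points outward. All alike: a knob stays where it is left. As neighbours are tightened the frame beds down and the others slacken by a few newtons; no correction is needed.
- vase: Clear glass vase, 120 mm high, 72 mm across, standing on the bench; bystander. Origin at its underside.
- paddle: Wooden paddle lying on the bench, blade 120 x 75 x 16 mm and round handle 130 mm; bystander. Origin at its underside near the blade's handle end, x along the blade.
- pot: Steel cup, 80 mm across, 90 mm high; bystander. Origin at its underside.

How it is judged:
On the way, in this order (a step that is already met when the one before it is completed fails the run):
1. first round: two knobs straight across from each other bite lightly while the other two are still loose (((contact force between dog0 and cover between 1 and 22 N and contact force between dog2 and cover between 1 and 22 N and contact force between each of dog1, dog3 and cover below 0.5 N) or (contact force between dog1 and cover between 1 and 22 N and contact force between dog3 and cover between 1 and 22 N and contact force between each of dog0, dog2 and cover below 0.5 N))), for 0.1 s.
2. first round done: all four feet press on the frame with more than 1 N and less than 22 N (contact force between dog0 and cover between 1 and 22 N and contact force between dog1 and cover between 1 and 22 N and contact force between dog2 and cover between 1 and 22 N and contact force between dog3 and cover between 1 and 22 N), for 0.1 s.
3. second round: two knobs straight across from each other are firm (over 22 N) while the other two are still light (under 22 N) (((contact force between each of dog0, dog2 and cover above 22 N and contact force between each of dog1, dog3 and cover below 22 N) or (contact force between each of dog1, dog3 and cover above 22 N and contact force between each of dog0, dog2 and cover below 22 N))), for 0.1 s.
At the end, for the whole second after the job is handed in: All four clamp feet press on the frame with 22 to 55 N each, and the frame lies within 5 mm of where it was (contact force between dog0 and cover between 22 and 55 N and contact force between dog1 and cover between 22 and 55 N and contact force between dog2 and cover between 22 and 55 N and contact force between dog3 and cover between 22 and 55 N and distance of cover_mid from where it was at the start of the episode below 0.005 m); the robot touches nothing.
It fails at once if a clamp is overtightened: its foot presses on the frame with more than 66 N (contact force between any of dog0, dog1, dog2, dog3 and cover above 66 N).
It fails at once if the robot presses on the window frame with more than 15 N (contact force between any of the arm, the fingers and cover above 15 N).
It fails at once if the vase, the paddle or the cup is moved by more than 20 mm (distance of any of vase, paddle, pot from where it was at the start of the episode above 0.02 m).
It also fails if it takes over 72 s, if anything falls off the work surface, if the arm or the gripper's body presses on something with over 40 N, if the wrist force passes 120 N, or if a joint passes its speed limit or range.

## Working session

There is one attempt and no reset: what is moved stays moved. The work goes in short steps, Python scripts to look and compute and a tool call to move; the robot and the scene stay as the last step left them, time stands still between calls to the robot, and variables do not carry over. Pictures are saved under pics/ and viewed, at most 10 in all, crops included, and the job is handed in when it is done.

Besides the shell and the picture viewer there is one more tool, called as a command line: name --argument value ..., lists and objects as JSON in quotes. move_arm: Moves the arm, as the interface text tells. Its arguments: {"type":"object","properties":{"moves":{"type":"array"},"grip_force":{"type":"number"}},"required":["moves"]}

```bash
mkdir -p pics; ls
python3 - <<'E'
from plant import *
import cv2
for n in("top","side"):
    cv2.imwrite(f"pics/{n}0.png",read_camera(n)[:,:,::-1]); print(n,camera_params(n))
print(get_state())
E
```

```text
pics
top {'fx': 477.0440763826863, 'fy': 477.0440763826863, 'cx': 280.9375776872959, 'cy': 204.89278579566317, 'rvec': array([ 2.16783906, -2.21422223,  0.07543725]), 'tvec': array([-0.02973285,  0.55981141,  1.36089646])}
side {'fx': 419.2543355672136, 'fy': 419.2543355672136, 'cx': 285.96331784883165, 'cy': 206.29012286054012, 'rvec': array([ 0.85377223, -2.24735921,  1.32822743]), 'tvec': array([0.39801237, 0.26816551, 0.75678083])}
{'time': 0.1, 'qpos': array([-1.47301538e+00,  2.87094334e-01,  1.57803183e+00,  1.59116952e-05,
        1.27863555e+00, -1.49999739e-01]), 'dq': array([ 0.00173361, -0.00100651, -0.00130135,  0.00108925, -0.00041205,
       -0.00063877]), 'joint_efforts': array([ 5.45785224e-04, -4.07298553e+01, -2.93700206e+01, -1.66691593e-04,
        3.41822131e-03, -4.20981777e-06]), 'eef_pos': array([ 0.16551895, -0.65377079,  0.23007334]), 'tcp_rot': array([ 9.92335103e-01,  1.23571302e-01,  3.59267855e-05, -1.08395981e-03]), 'contact_force': array([-1.12115416, -0.17374659,  0.18290407]), 'wrist_torque': array([ 0.02323064, -0.01506834,  0.00294978]), 'finger_force': 0.0, 'opening': 0.9975144125460779}
```

View pics/top0.png

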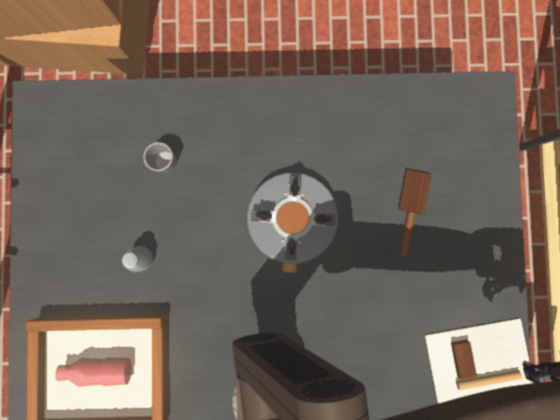

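View pics/side0.png

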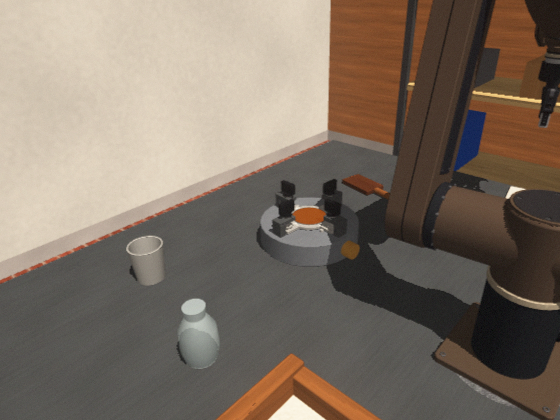

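The top view shows the port centred near (293,218), with knobs near (295,186), (263,215), (291,248) and (323,219). The cup, vase and paddle are clear of it. Next I'll enlarge the crops and measure.

```bash
cat > h.py <<'E'
from plant import *
import cv2, numpy as np
from scipy.spatial.transform import Rotation as R
def ray(n,uv,z):
    p=camera_params(n); M=cv2.Rodrigues(p["rvec"])[0]; c=-M.T@p["tvec"]
    d=M.T@np.array([(uv[0]-p["cx"])/p["fx"],(uv[1]-p["cy"])/p["fy"],1]); return c+d*(z-c[2])/d[2]
def px(n,X):
    p=camera_params(n); K=np.array([[p["fx"],0,p["cx"]],[0,p["fy"],p["cy"]],[0,0,1]])
    return cv2.projectPoints(np.float64([X]),p["rvec"],p["tvec"],K,None)[0].ravel()
E
python3 - <<'E'
from h import *
t=cv2.imread("pics/top0.png"); s=cv2.imread("pics/side0.png")
a=cv2.resize(t[165:270,240:345],None,fx=5.7,fy=5.7,interpolation=cv2.INTER_CUBIC)
cv2.imwrite("pics/tc.png",a)
b=cv2.resize(s[170:265,255:365],None,fx=6,fy=6,interpolation=cv2.INTER_CUBIC)
cv2.imwrite("pics/sc.png",b)
hsv=cv2.cvtColor(t,cv2.COLOR_BGR2HSV)
m=((hsv[:,:,1]>150)&(hsv[:,:,2]>100)).astype(np.uint8); m[:190]=0;m[245:]=0;m[:,:270]=0;m[:,320:]=0
mm=cv2.moments(m,True); c=(mm['m10']/mm['m00'],mm['m01']/mm['m00']); print("glass",c,ray("top",c,.07))
for n,uv in(("k",(295,186)),("k",(263,215)),("k",(291,248)),("k",(323,219))): print(ray("top",uv,.14))
E
```

```text
glass (293.00837520938023, 217.81239530988276) [ 0.51907888 -0.07403709  0.07      ]
[ 0.60044977 -0.07911011  0.14      ]
[0.52559695 0.00682861 0.14      ]
[ 0.43756583 -0.06485099  0.14      ]
[ 0.51173757 -0.15072832  0.14      ]
```

View pics/tc.png

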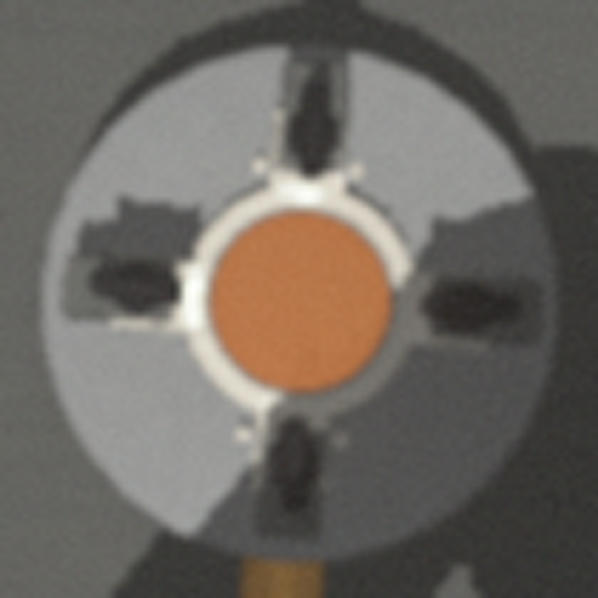

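View pics/sc.png

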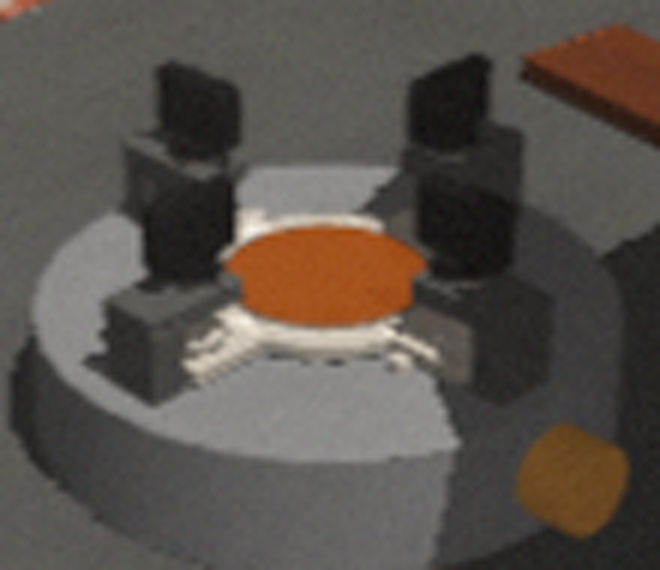

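The crops show four black T-bars lying nearly radial, one above each clamp. Next I'll measure each bar's angle and centre with a dark mask.

```bash
cat >> h.py <<'E'
G=np.array([.519,-.074]); PHI=np.radians(-5)
KN={k:G+.078*np.array([np.cos(PHI+a),np.sin(PHI+a)]) for k,a in zip("ABCD",(0,np.pi/2,np.pi,-np.pi/2))}
def pose():
    s=get_state(); X=R.from_quat(s["tcp_rot"]).as_matrix(); return s,X,np.degrees(np.arctan2(X[1,0],X[0,0]))
def go(k,z,head):
    s,X,h=pose(); d=X.T@(np.r_[KN[k],z]-s["eef_pos"])
    w=R.from_matrix(X).inv()*R.from_euler('zyx',[head,0,180],degrees=True)
    print(k,"tool shift",d.round(4),"turn",w.as_rotvec().round(3),"heading",h.round(1),"q6",s["qpos"][5].round(2))
def st():
    s,X,h=pose(); print("t",round(s["time"],2),"pos",s["eef_pos"].round(4),"head",h.round(2),"F",s["contact_force"].round(2),"M",s["wrist_torque"].round(3),"op",round(s["opening"],3),"q6",s["qpos"][5].round(2))
E
python3 - <<'E'
from h import *
t=cv2.imread("pics/top0.png"); g=t.max(2)
for k in "ABCD":
    u,v=px("top",np.r_[KN[k],.14]); print(k,KN[k].round(4),u.round(1),v.round(1))
    x0,y0=int(u)-13,int(v)-13; c=g[y0:y0+27,x0:x0+27]
    for th in(42,50,58):
        m=(c<th).astype(np.uint8); n,l,st_,ce=cv2.connectedComponentsWithStats(m)
        i=1+np.argmax(st_[1:,4]); p=np.argwhere(l==i)[:,::-1]+[x0,y0]
        W=np.array([ray("top",q,.135)[:2] for q in p]); e,V=np.linalg.eigh(np.cov(W.T)); 
        print(th,len(p),W.mean(0).round(4),(np.degrees(np.arctan2(V[1,1],V[0,1]))%180).round(1),np.sqrt(12*e).round(4))
go("D",.20,85)
E
```

```text
A [ 0.5967 -0.0808] 295.7 187.4Traceback (most recent call last):
  File "<stdin>", line 8, in <module>
    return _wrapfunc(a, 'argmax', axis=axis, out=out, **kwds)
    return bound(*args, **kwds)
ValueError: attempt to get argmax of an empty sequence
```

Run:
```python
from h import *
t=cv2.imread("pics/top0.png"); g=t.max(2)
for k in "ABCD":
    u,v=px("top",np.r_[KN[k],.14]); print(k,KN[k].round(4),u.round(1),v.round(1))
    x0,y0=int(u)-10,int(v)-10; c=g[y0:y0+21,x0:x0+21]
    print(np.percentile(c,[1,5,10,20,30,50]))
    for th in(50,58,66):
        m=(c<th).astype(np.uint8); n,l,st_,ce=cv2.connectedComponentsWithStats(m)
        if n<2: continue
        i=1+np.argmax(st_[1:,4]); p=np.argwhere(l==i)[:,::-1]+[x0,y0]
        if len(p)<8: continue
        W=np.array([ray("top",q,.135)[:2] for q in p]); e,V=np.linalg.eigh(np.cov(W.T)); 
        print(th,len(p),W.mean(0).round(4),(np.degrees(np.arctan2(V[1,1],V[0,1]))%180).round(1),np.sqrt(12*e).round(4))
go("D",.20,85)
```

```text
A [ 0.5967 -0.0808] 295.7 187.4
[ 54.  56.  57.  66.  93. 134.]
58 42 [ 0.6011 -0.0781] 174.1 [0.0144 0.0307]
66 86 [ 0.5996 -0.0782] 175.7 [0.0163 0.038 ]
B [0.5258 0.0037] 264.2 214.9
[52.4 58.  60.  69.  82.  87. ]
58 18 [0.5324 0.0045] 84.1 [0.007  0.0204]
66 83 [0.5278 0.0056] 83.0 [0.018  0.0315]
C [ 0.4413 -0.0672] 291.9 246.6
[44. 48. 54. 59. 66. 84.]
50 28 [ 0.4323 -0.0678] 157.4 [0.0088 0.0251]
58 73 [ 0.4374 -0.0666] 173.0 [0.0176 0.0312]
66 130 [ 0.4367 -0.0657] 176.9 [0.0208 0.0434]
D [ 0.5122 -0.1517] 323.4 218.8
[42. 44. 46. 53. 61. 76.]
50 69 [ 0.5131 -0.1518] 90.8 [0.0165 0.0313]
58 108 [ 0.5133 -0.1517] 88.4 [0.0188 0.0394]
66 175 [ 0.5124 -0.1553] 82.6 [0.0255 0.0476]
D tool shift [ 0.4592 -0.4016  0.0311] turn [-0.002  0.002  1.731] heading 14.2 q6 -0.15
```

```bash
sed -i "s/R.from_euler('zyx',\[head,0,180\]/R.from_euler('xz',[180,head]/" h.py
```

move_arm --moves '[[0.5,[0.0306,-0.0268,0],[0,0,0]],[0.5,[0.0306,-0.0268,0],[0,0,0]],[0.5,[0.0306,-0.0268,0],[0,0,0]],[0.5,[0.0306,-0.0268,0],[0,0,0]],[0.5,[0.0306,-0.0268,0],[0,0,0]],[0.5,[0.0306,-0.0268,0],[0,0,0]],[0.5,[0.0306,-0.0268,0],[0,0,0]],[0.5,[0.0306,-0.0268,0],[0,0,0]],[0.5,[0.0306,-0.0268,0],[0,0,0]],[0.5,[0.0306,-0.0268,0],[0,0,0]]]' --grip_force 60

```text
time: 0.93
eef_pos: [0.397, -0.3175, 0.231]
tcp_rot: [0.992, 0.123, -0.0, -0.0]
contact_force: [0.4, -0.9, 0.3]
opening: 0.499
finger_force: 0.0
```

move_arm --moves '[[0.5,[0.0306,-0.0268,0.003],[0,0,0]],[0.5,[0.0306,-0.0268,0.003],[0,0,0]],[0.5,[0.0306,-0.0268,0.003],[0,0,0]],[0.5,[0.0306,-0.0268,0.003],[0,0,0]],[0.5,[0.0306,-0.0268,0.003],[0,0,0]],[0.5,[0,0,0],[0,0,-0.124]],[0.5,[0,0,0],[0,0,-0.124]],[0.5,[0,0,0],[0,0,-0.124]],[0.5,[0,0,0],[0,0,-0.124]],[0.5,[0,0,0],[0,0,-0.124]]]'

```text
time: 1.77
eef_pos: [0.5117, -0.1516, 0.2157]
tcp_rot: [0.906, 0.423, -0.0, -0.0]
contact_force: [0.2, -0.2, 0.4]
opening: 0.497
finger_force: 0.0
```

move_arm --moves '[[0.5,[0,0,0],[0,0,-0.124]],[0.5,[0,0,0],[0,0,-0.124]],[0.5,[0,0,0],[0,0,-0.124]],[0.5,[0,0,0],[0,0,-0.124]],[0.5,[0,0,0],[0,0,-0.12]],[0.5,[0,0,0],[0,0,0]],[0.5,[0,0,0],[0,0,0]],[0.5,[0,0,0],[0,0,0]],[0.5,[0,0,0],[0,0,0]],[0.5,[0,0,0],[0,0,0]]]'

```text
time: 2.6
eef_pos: [0.5119, -0.1521, 0.2163]
tcp_rot: [0.738, 0.675, -0.0, -0.0]
contact_force: [-0.7, 0.2, -0.6]
opening: 0.501
finger_force: 0.0
```

Run:
```python
from h import *
st(); go("D",.108,86)
cv2.imwrite("pics/d1.png",np.hstack([cv2.resize(read_camera("side")[110:260,250:380],None,fx=3,fy=3,interpolation=2),cv2.resize(read_camera("top")[110:260,240:370],None,fx=3,fy=3,interpolation=2)])[:,:,::-1])
```

```text
t 2.6 pos [ 0.5119 -0.1521  0.2163] head 84.95 F [-0.68  0.15 -0.63] M [0.014 0.027 0.013] op 0.501 q6 -0.39
D tool shift [0.0004 0.0003 0.1083] turn [-0.    -0.    -0.018] heading 85.0 q6 -0.39
```

View pics/d1.png

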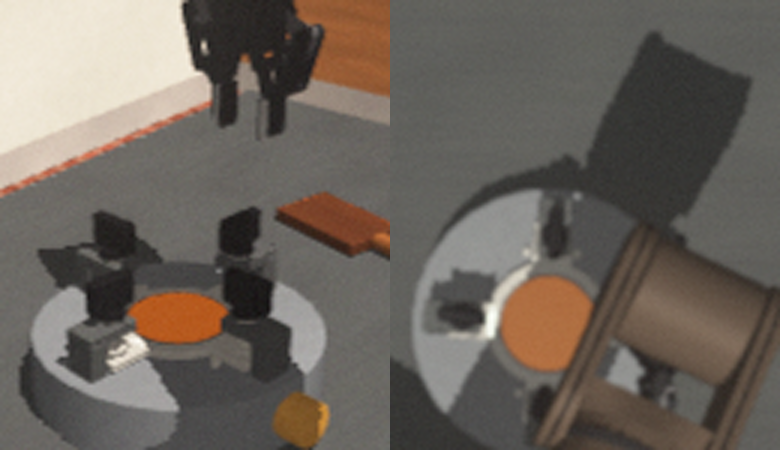

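The gripper stands above knob D, clear of everything and lined up with the bar. I'll descend and grip.

move_arm --moves '[[0.5,[0,0,0.03],[0,0,0]],[0.5,[0,0,0.03],[0,0,0]],[0.5,[0,0,0.03],[0,0,0]],[0.5,[0,0,0.0165],[0,0,0]],[0.0,[0,0,0],[0,0,0]],[0.0,[0,0,0],[0,0,0]],[0.0,[0,0,0],[0,0,0]],[0.0,[0,0,0],[0,0,0]],[0.0,[0,0,0],[0,0,0]],[0.0,[0,0,0],[0,0,0]]]'

```text
time: 3.53
eef_pos: [0.5146, -0.1518, 0.1084]
tcp_rot: [0.738, 0.675, 0.003, 0.003]
contact_force: [13.3, -0.7, -17.7]
opening: 0.26
finger_force: 59.5
```

```bash
python3 -c "
from h import *
st()"
```

```text
t 3.53 pos [ 0.5146 -0.1518  0.1084] head 84.87 F [ 13.28  -0.69 -17.73] M [-0.128 -2.097 -0.113] op 0.26 q6 -0.39
```

move_arm --moves '[[0.0,[0,0,0],[0,0,0]],[0.0,[0,0,0],[0,0,0]],[0.0,[0,0,0],[0,0,0]],[0.0,[0,0,0],[0,0,0]],[0.0,[0,0,0],[0,0,0]],[0.0,[0,0,0],[0,0,0]],[0.0,[0,0,0],[0,0,0]],[0.0,[0,0,0],[0,0,0]],[0.0,[0,0,0],[0,0,0]],[0.0,[0,0,0],[0,0,0]]]'

```text
time: 4.37
eef_pos: [0.5146, -0.1518, 0.1084]
tcp_rot: [0.738, 0.675, 0.003, 0.003]
contact_force: [13.0, -0.8, -17.1]
opening: 0.257
finger_force: 59.5
```

Run:
```python
from h import *
st()
print(get_state()['finger_force'])
cv2.imwrite("pics/d2.png",np.hstack([cv2.resize(read_camera("side")[140:260,270:380],None,fx=3.6,fy=3.6,interpolation=2),cv2.resize(read_camera("top")[150:270,270:370],None,fx=3.6,fy=3.6,interpolation=2)])[:,:,::-1])
```

```text
t 4.37 pos [ 0.5146 -0.1518  0.1084] head 84.87 F [ 13.01  -0.79 -17.15] M [-0.059 -2.21  -0.074] op 0.257 q6 -0.39
59.45703327655792
```

View pics/d2.png

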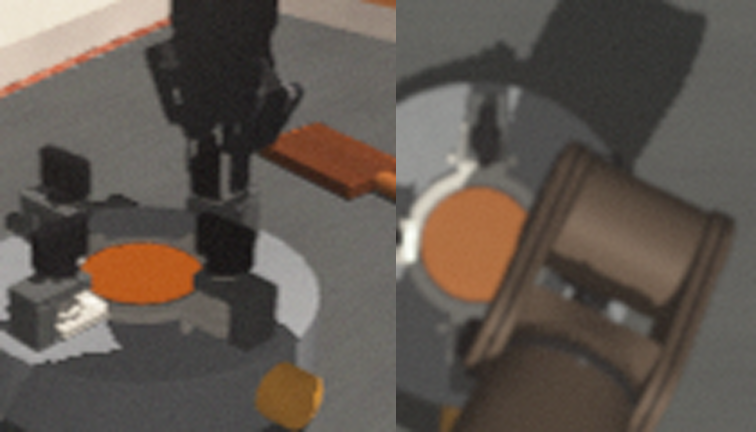

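The fingers hold knob D's bar. The sideways force says the knob is about 2.7 mm further in +x, so I'll recentre and start turning by feel.

move_arm --moves '[[0.0,[0,0.0015,0.0006],[0,0,0]],[0.0,[0,0.0013,0.0006],[0,0,0]],[0.0,[0,0,0],[0,0,0.012]],[0.0,[0,0,0],[0,0,0.012]],[0.0,[0,0,0],[0,0,0.012]],[0.0,[0,0,0],[0,0,0.012]],[0.0,[0,0,0],[0,0,0.012]],[0.0,[0,0,0],[0,0,0.012]],[0.0,[0,0,0],[0,0,0.012]],[0.0,[0,0,0],[0,0,0.012]]]'

```text
time: 5.3
eef_pos: [0.5146, -0.1519, 0.1083]
tcp_rot: [0.769, 0.639, 0.0, -0.0]
contact_force: [4.3, 2.2, -9.8]
opening: 0.253
finger_force: 60.6
```

```bash
python3 -c "
from h import *
st()"
```

```text
t 5.3 pos [ 0.5146 -0.1519  0.1083] head 79.45 F [ 4.28  2.2  -9.77] M [ 0.383 -0.775  0.241] op 0.253 q6 -0.29
```

move_arm --moves '[[0.0,[0,0,0],[0,0,0.01]],[0.0,[0,0,0],[0,0,0.01]],[0.0,[0,0,0],[0,0,0.01]],[0.0,[0,0,0],[0,0,0.01]],[0.0,[0,0,0],[0,0,0.01]],[0.0,[0,0,0],[0,0,0.01]],[0.0,[0,0,0],[0,0,0.01]],[0.0,[0,0,0],[0,0,0.01]],[0.0,[0,0,0],[0,0,0.01]],[0.0,[0,0,0],[0,0,0.01]]]'

```text
time: 6.13
eef_pos: [0.5144, -0.1518, 0.1083]
tcp_rot: [0.8, 0.6, 0.0, -0.001]
contact_force: [4.2, 3.9, -9.8]
opening: 0.257
finger_force: 60.7
```

```bash
python3 -c "
from h import *
st()"
```

```text
t 6.13 pos [ 0.5144 -0.1518  0.1083] head 73.73 F [ 4.17  3.93 -9.83] M [ 0.515 -0.723  0.239] op 0.257 q6 -0.19
```

move_arm --moves '[[0.0,[0,0,0],[0,0,0.01]],[0.0,[0,0,0],[0,0,0.01]],[0.0,[0,0,0],[0,0,0.01]],[0.0,[0,0,0],[0,0,0.01]],[0.0,[0,0,0],[0,0,0.01]],[0.0,[0,0,0],[0,0,0.01]],[0.0,[0,0,0],[0,0,0.01]],[0.0,[0,0,0],[0,0,0.01]],[0.0,[0,0,0],[0,0,0.01]],[0.0,[0,0,0],[0,0,0.01]]]'

```text
time: 6.97
eef_pos: [0.5143, -0.1518, 0.1083]
tcp_rot: [0.829, 0.559, -0.0, -0.001]
contact_force: [3.5, 4.4, -9.1]
opening: 0.253
finger_force: 60.7
```

```bash
python3 -c "
from h import *
st()"
```

```text
t 6.97 pos [ 0.5143 -0.1518  0.1083] head 68.0 F [ 3.48  4.37 -9.1 ] M [ 0.664 -0.556  0.3  ] op 0.253 q6 -0.09
```

move_arm --moves '[[0.0,[0,0,0],[0,0,0.01]],[0.0,[0,0,0],[0,0,0.01]],[0.0,[0,0,0],[0,0,0.01]],[0.0,[0,0,0],[0,0,0.01]],[0.0,[0,0,0],[0,0,0.01]],[0.0,[0,0,0],[0,0,0.01]],[0.0,[0,0,0],[0,0,0.01]],[0.0,[0,0,0],[0,0,0.01]],[0.0,[0,0,0],[0,0,0.01]],[0.0,[0,0,0],[0,0,0.01]]]'

```text
time: 7.8
eef_pos: [0.5141, -0.1517, 0.1083]
tcp_rot: [0.856, 0.517, -0.0, -0.001]
contact_force: [2.1, 4.9, -9.1]
opening: 0.255
finger_force: 60.8
```

```bash
python3 -c "
from h import *
st()"
```

```text
t 7.8 pos [ 0.5141 -0.1517  0.1083] head 62.27 F [ 2.06  4.94 -9.12] M [ 0.701 -0.479  0.267] op 0.255 q6 0.01
```

move_arm --moves '[[0.0,[0,0,0],[0,0,0.01]],[0.0,[0,0,0],[0,0,0.01]],[0.0,[0,0,0],[0,0,0.01]],[0.0,[0,0,0],[0,0,0.01]],[0.0,[0,0,0],[0,0,0.01]],[0.0,[0,0,0],[0,0,0.01]],[0.0,[0,0,0],[0,0,0.01]],[0.0,[0,0,0],[0,0,0.01]],[0.0,[0,0,0],[0,0,0.01]],[0.0,[0,0,0],[0,0,0.01]]]'

```text
time: 8.63
eef_pos: [0.5139, -0.1516, 0.1083]
tcp_rot: [0.881, 0.474, -0.001, -0.001]
contact_force: [1.8, 4.2, -6.8]
opening: 0.255
finger_force: 60.8
```

```bash
python3 -c "
from h import *
st()"
```

```text
t 8.63 pos [ 0.5139 -0.1516  0.1083] head 56.55 F [ 1.84  4.24 -6.84] M [ 0.678 -0.424  0.279] op 0.255 q6 0.11
```

```bash
cat >> h.py <<'E'
def rest(n=6):
    q=[]
    for i in range(n): read_camera("top"); q.append(get_state()["wrist_torque"][2])
    s,X,h=pose(); print("t",round(s["time"],2),"head",h.round(2),"F",s["contact_force"].round(1),"Mz mean",np.mean(q).round(4),"sd",np.std(q).round(4))
E
python3 -c "
from h import *
rest(8)"
```

```text
t 9.03 head 56.55 F [ 1.8  4.7 -8.7] Mz mean 0.2076 sd 0.0316
```

move_arm --moves '[[0.0,[0,0,0],[0,0,0.01]],[0.0,[0,0,0],[0,0,0.01]],[0.0,[0,0,0],[0,0,0.01]],[0.0,[0,0,0],[0,0,0.01]],[0.0,[0,0,0],[0,0,0.01]],[0.0,[0,0,0],[0,0,0.01]],[0.0,[0,0,0],[0,0,0.01]],[0.0,[0,0,0],[0,0,0.01]],[0.0,[0,0,0],[0,0,0.01]],[0.0,[0,0,0],[0,0,0.01]]]'

```text
time: 9.87
eef_pos: [0.5138, -0.1515, 0.1083]
tcp_rot: [0.903, 0.429, -0.001, -0.002]
contact_force: [1.5, 5.8, -7.0]
opening: 0.254
finger_force: 60.9
```

```bash
python3 -c "
from h import *
st();rest(8)"
```

```text
t 9.87 pos [ 0.5138 -0.1515  0.1083] head 50.82 F [ 1.5   5.81 -6.98] M [ 0.839 -0.307  0.278] op 0.254 q6 0.21
t 10.27 head 50.83 F [ 1.   3.7 -7.7] Mz mean 0.1833 sd 0.0139
```

move_arm --moves '[[0.0,[0,0,0],[0,0,0.01]],[0.0,[0,0,0],[0,0,0.01]],[0.0,[0,0,0],[0,0,0.01]],[0.0,[0,0,0],[0,0,0.01]],[0.0,[0,0,0],[0,0,0.01]],[0.0,[0,0,0],[0,0,0.01]],[0.0,[0,0,0],[0,0,0.01]],[0.0,[0,0,0],[0,0,0.01]],[0.0,[0,0,0],[0,0,0.01]],[0.0,[0,0,0],[0,0,0.01]]]'

```text
time: 11.1
eef_pos: [0.5136, -0.1513, 0.1083]
tcp_rot: [0.924, 0.383, -0.001, -0.002]
contact_force: [0.9, 5.5, -7.3]
opening: 0.254
finger_force: 61.0
```

```bash
python3 -c "
from h import *
st();rest(6)"
```

```text
t 11.1 pos [ 0.5136 -0.1513  0.1083] head 45.09 F [ 0.87  5.49 -7.33] M [ 0.822 -0.272  0.289] op 0.254 q6 0.31
t 11.4 head 45.1 F [ 0.8  5.4 -7. ] Mz mean 0.2091 sd 0.0338
```

move_arm --moves '[[0.0,[0,0,0],[0,0,0.01]],[0.0,[0,0,0],[0,0,0.01]],[0.0,[0,0,0],[0,0,0.01]],[0.0,[0,0,0],[0,0,0.01]],[0.0,[0,0,0],[0,0,0.01]],[0.0,[0,0,0],[0,0,0.01]],[0.0,[0,0,0],[0,0,0.01]],[0.0,[0,0,0],[0,0,0.01]],[0.0,[0,0,0],[0,0,0.01]],[0.0,[0,0,0],[0,0,0.01]]]'

```text
time: 12.23
eef_pos: [0.5135, -0.1512, 0.1083]
tcp_rot: [0.942, 0.337, -0.001, -0.002]
contact_force: [-0.3, 6.1, -6.9]
opening: 0.251
finger_force: 61.0
```

```bash
python3 -c "
from h import *
st();rest(6)"
```

```text
t 12.23 pos [ 0.5135 -0.1512  0.1083] head 39.36 F [-0.29  6.05 -6.86] M [ 0.843 -0.155  0.346] op 0.251 q6 0.41
t 12.53 head 39.37 F [ 1.1  6.3 -6.4] Mz mean 0.1954 sd 0.019
```

move_arm --moves '[[0.0,[0,0,0],[0,0,0.01]],[0.0,[0,0,0],[0,0,0.01]],[0.0,[0,0,0],[0,0,0.01]],[0.0,[0,0,0],[0,0,0.01]],[0.0,[0,0,0],[0,0,0.01]],[0.0,[0,0,0],[0,0,0.01]],[0.0,[0,0,0],[0,0,0.01]],[0.0,[0,0,0],[0,0,0.01]],[0.0,[0,0,0],[0,0,0.01]],[0.0,[0,0,0],[0,0,0.01]]]'

```text
time: 13.37
eef_pos: [0.5134, -0.1511, 0.1082]
tcp_rot: [0.957, 0.289, -0.002, -0.002]
contact_force: [0.1, 6.3, -6.2]
opening: 0.253
finger_force: 61.1
```

```bash
python3 -c "
from h import *
st();rest(6)"
```

```text
t 13.37 pos [ 0.5134 -0.1511  0.1082] head 33.64 F [ 0.11  6.27 -6.22] M [ 0.98  -0.116  0.237] op 0.253 q6 0.51
t 13.67 head 33.64 F [ 0.4  6.4 -6.4] Mz mean 0.1864 sd 0.0532
```

```bash
sed -i 's/print("t",round(s\["time"\],2),"pos"/print("E6",s["joint_efforts"][5].round(4),"dq6",s["dq"][5].round(3),"t",round(s["time"],2),"pos"/' h.py; python3 -c "
from h import *
for i in range(3): st(); read_camera('top')"
```

```text
E6 0.2057 dq6 -0.001 t 13.67 pos [ 0.5134 -0.1511  0.1083] head 33.64 F [ 0.39  6.37 -6.43] M [ 0.933 -0.131  0.231] op 0.258 q6 0.51
E6 0.2057 dq6 -0.001 t 13.72 pos [ 0.5134 -0.1511  0.1083] head 33.64 F [ 0.16  6.02 -5.6 ] M [ 0.955 -0.067  0.219] op 0.256 q6 0.51
E6 0.2058 dq6 0.0 t 13.77 pos [ 0.5134 -0.1511  0.1082] head 33.64 F [ 1.14  6.78 -5.97] M [ 0.979 -0.089  0.203] op 0.256 q6 0.51
```

move_arm --moves '[[0.0,[0,0,0],[0,0,0.01]],[0.0,[0,0,0],[0,0,0.01]],[0.0,[0,0,0],[0,0,0.01]],[0.0,[0,0,0],[0,0,0.01]],[0.0,[0,0,0],[0,0,0.01]],[0.0,[0,0,0],[0,0,0.01]],[0.0,[0,0,0],[0,0,0.01]],[0.0,[0,0,0],[0,0,0.01]],[0.0,[0,0,0],[0,0,0.01]],[0.0,[0,0,0],[0,0,0.01]]]'

```text
time: 14.65
eef_pos: [0.5133, -0.1509, 0.1083]
tcp_rot: [0.97, 0.241, -0.002, -0.002]
contact_force: [0.4, 6.6, -5.8]
opening: 0.255
finger_force: 61.1
```

```bash
python3 -c "
from h import *
for i in range(4): st(); read_camera('top')"
```

```text
E6 0.2184 dq6 0.119 t 14.65 pos [ 0.5133 -0.1509  0.1083] head 27.91 F [ 0.37  6.59 -5.8 ] M [ 1.079 -0.083  0.211] op 0.255 q6 0.61
E6 0.2505 dq6 -0.017 t 14.7 pos [ 0.5133 -0.1509  0.1083] head 27.88 F [-0.    5.6  -5.67] M [ 1.043 -0.074  0.245] op 0.252 q6 0.61
E6 0.223 dq6 -0.003 t 14.75 pos [ 0.5133 -0.1509  0.1082] head 27.91 F [ 0.68  6.53 -6.3 ] M [ 1.001 -0.039  0.177] op 0.255 q6 0.61
E6 0.2067 dq6 -0.002 t 14.8 pos [ 0.5133 -0.1509  0.1082] head 27.91 F [-0.15  6.75 -5.09] M [ 1.037 -0.023  0.221] op 0.255 q6 0.61
```

Joint 6 effort gives a much cleaner torque reading, so I'll use that.

```bash
cat >> h.py <<'E'
def feel():
    e=[]
    for i in range(5):
        s,X,h=pose(); e.append(s["joint_efforts"][5])
        if i<4: read_camera("top")
    print("t",round(s["time"],2),"E6",np.round(e,4),"head",h.round(2),"F",s["contact_force"].round(1),"q6",s["qpos"][5].round(2))
E
python3 -c "
from h import *
st()"
```

```text
E6 0.204 dq6 0.001 t 14.85 pos [ 0.5133 -0.1509  0.1082] head 27.91 F [ 0.59  7.05 -5.9 ] M [ 0.99  -0.074  0.211] op 0.254 q6 0.61
```

move_arm --moves '[[0.0,[0,0,0],[0,0,0.01]],[0.0,[0,0,0],[0,0,0.01]],[0.0,[0,0,0],[0,0,0.01]],[0.0,[0,0,0],[0,0,0.01]],[0.0,[0,0,0],[0,0,0.01]],[0.0,[0,0,0],[0,0,0.01]],[0.0,[0,0,0],[0,0,0.01]],[0.0,[0,0,0],[0,0,0.01]],[0.0,[0,0,0],[0,0,0.01]],[0.0,[0,0,0],[0,0,0.01]]]'

```text
time: 15.68
eef_pos: [0.5132, -0.1507, 0.1083]
tcp_rot: [0.981, 0.192, -0.002, -0.002]
contact_force: [-1.3, 6.9, -5.2]
opening: 0.253
finger_force: 61.2
```

```bash
python3 -c "
from h import *
feel()"
```

```text
t 15.88 E6 [0.2273 0.2567 0.2213 0.2066 0.2044] head 22.18 F [-0.9  7.8 -6.2] q6 0.71
```

move_arm --moves '[[0.0,[0,0,0],[0,0,0.01]],[0.0,[0,0,0],[0,0,0.01]],[0.0,[0,0,0],[0,0,0.01]],[0.0,[0,0,0],[0,0,0.01]],[0.0,[0,0,0],[0,0,0.01]],[0.0,[0,0,0],[0,0,0.01]],[0.0,[0,0,0],[0,0,0.01]],[0.0,[0,0,0],[0,0,0.01]],[0.0,[0,0,0],[0,0,0.01]],[0.0,[0,0,0],[0,0,0.01]]]'

```text
time: 16.72
eef_pos: [0.5131, -0.1505, 0.1083]
tcp_rot: [0.99, 0.143, -0.002, -0.002]
contact_force: [-0.4, 7.9, -5.4]
opening: 0.257
finger_force: 61.2
```

```bash
python3 -c "
from h import *
feel()"
```

```text
t 16.92 E6 [0.2429 0.2717 0.2249 0.2117 0.2098] head 16.45 F [-0.4  8.2 -5.9] q6 0.81
```

Knob D is biting: effort rises 0.016 N·m per 0.1 rad, about 6 N so far. I'll add 0.1 rad, release and lift.

move_arm --moves '[[0.0,[0,0,0],[0,0,0.01]],[0.0,[0,0,0],[0,0,0.01]],[0.0,[0,0,0],[0,0,0.01]],[0.0,[0,0,0],[0,0,0.01]],[0.0,[0,0,0],[0,0,0.01]],[0.0,[0,0,0],[0,0,0.01]],[0.0,[0,0,0],[0,0,0.01]],[0.0,[0,0,0],[0,0,0.01]],[0.0,[0,0,0],[0,0,0.01]],[0.0,[0,0,0],[0,0,0.01]]]'

```text
time: 17.75
eef_pos: [0.5131, -0.1504, 0.1083]
tcp_rot: [0.996, 0.093, -0.002, -0.003]
contact_force: [-0.5, 8.7, -4.1]
opening: 0.253
finger_force: 61.3
```

```bash
sed -i 's/G=np.array(\[.519,-.074\])/G=np.array([.5212,-.0725])/' h.py; python3 -c "
from h import *
st()"
```

```text
E6 0.2621 dq6 0.118 t 17.75 pos [ 0.5131 -0.1504  0.1083] head 10.72 F [-0.5   8.74 -4.09] M [1.323 0.01  0.319] op 0.253 q6 0.91
```

move_arm --moves '[[0.5,[0,0,0],[0,0,0]],[0.5,[0,0,0],[0,0,0]],[0.5,[0,0,-0.005],[0,0,0]],[0.5,[0,0,-0.03],[0,0,0]],[0.5,[0,0,-0.035],[0,0,0]],[0.5,[0,0,0],[0,0,-0.124]],[0.5,[0,0,0],[0,0,-0.124]],[0.5,[0,0,0],[0,0,-0.124]],[0.5,[0,0,0],[0,0,-0.124]],[0.5,[0,0,0],[0,0,-0.124]]]'

```text
time: 18.58
eef_pos: [0.5155, -0.1537, 0.1811]
tcp_rot: [0.919, 0.395, 0.001, 0.002]
contact_force: [0.3, 0.1, -0.7]
opening: 0.497
finger_force: 0.0
```

```bash
python3 -c "
from h import *
st(); go('B',.108,84)"
```

```text
E6 0.7875 dq6 -1.473 t 18.58 pos [ 0.5155 -0.1537  0.1811] head 46.58 F [ 0.29  0.14 -0.72] M [0.018 0.022 0.01 ] op 0.497 q6 0.28
B tool shift [ 0.124  -0.1005  0.0726] turn [ 0.004  0.002 -0.653] heading 46.6 q6 0.28
```

move_arm --moves '[[0.5,[0.031,-0.0251,0],[0,0,0]],[0.5,[0.031,-0.0251,0],[0,0,0]],[0.5,[0.031,-0.0251,0],[0,0,0]],[0.5,[0.031,-0.0251,0],[0,0,0]],[0.5,[0,0,0],[0,0,-0.108]],[0.5,[0,0,0],[0,0,-0.108]],[0.5,[0,0,0],[0,0,-0.108]],[0.5,[0,0,0],[0,0,-0.108]],[0.5,[0,0,0],[0,0,-0.108]],[0.5,[0,0,0],[0,0,-0.108]]]'

```text
time: 19.42
eef_pos: [0.529, 0.0057, 0.1809]
tcp_rot: [0.745, 0.667, 0.0, 0.002]
contact_force: [-0.1, -0.2, 0.1]
opening: 0.5
finger_force: 0.0
```

```bash
python3 -c "
from h import *
st(); go('B',.109,84)"
```

```text
E6 0.6859 dq6 -1.283 t 19.42 pos [0.529  0.0057 0.1809] head 83.67 F [-0.08 -0.18  0.15] M [-0.004 -0.073 -0.017] op 0.5 q6 -0.07
B tool shift [-0.0005 -0.0012  0.0719] turn [ 0.003  0.002 -0.006] heading 83.7 q6 -0.07
```

move_arm --moves '[[0.5,[0,-0.001,0.024],[0,0,0]],[0.5,[0,0,0.024],[0,0,0]],[0.5,[0,0,0.024],[0,0,0]],[0.0,[0,0,0],[0,0,0]],[0.0,[0,0,0],[0,0,0]],[0.0,[0,0,0],[0,0,0]],[0.0,[0,0,0],[0,0,0]],[0.0,[0,0,0.001],[0,0,0]],[0.0,[0,0,0],[0,0,0.01]],[0.0,[0,0,0],[0,0,0.02]]]'

```text
time: 20.25
eef_pos: [0.5275, 0.0061, 0.1061]
tcp_rot: [0.757, 0.654, 0.0, 0.001]
contact_force: [4.0, -3.3, -10.8]
opening: 0.253
finger_force: 60.1
```

```bash
python3 -c "
from h import *
st()"
```

```text
E6 0.1051 dq6 0.255 t 20.25 pos [0.5275 0.0061 0.1061] head 81.68 F [  3.96  -3.31 -10.84] M [-0.467 -0.699  0.304] op 0.253 q6 -0.03
```

move_arm --moves '[[0.0,[0,0,0],[0,0,0.01]],[0.0,[0,0,0],[0,0,0.01]],[0.0,[0,0,0],[0,0,0.01]],[0.0,[0,0,0],[0,0,0.01]],[0.0,[0,0,0],[0,0,0.01]],[0.0,[0,0,0],[0,0,0.01]],[0.0,[0,0,0],[0,0,0.01]],[0.0,[0,0,0],[0,0,0.01]],[0.0,[0,0,0],[0,0,0.01]],[0.0,[0,0,0],[0,0,0.01]]]'

```text
time: 21.08
eef_pos: [0.5276, 0.0061, 0.1061]
tcp_rot: [0.788, 0.615, 0.0, 0.001]
contact_force: [5.3, -3.4, -10.4]
opening: 0.252
finger_force: 60.1
```

```bash
python3 -c "
from h import *
st()"
```

```text
E6 0.2081 dq6 0.119 t 21.08 pos [0.5276 0.0061 0.1061] head 75.96 F [  5.27  -3.4  -10.45] M [-0.511 -0.725  0.236] op 0.252 q6 0.07
```

move_arm --moves '[[0.0,[0,0,0],[0,0,0.01]],[0.0,[0,0,0],[0,0,0.01]],[0.0,[0,0,0],[0,0,0.01]],[0.0,[0,0,0],[0,0,0.01]],[0.0,[0,0,0],[0,0,0.01]],[0.0,[0,0,0],[0,0,0.01]],[0.0,[0,0,0],[0,0,0.01]],[0.0,[0,0,0],[0,0,0.01]],[0.0,[0,0,0],[0,0,0.01]],[0.0,[0,0,0],[0,0,0.01]]]'

```text
time: 21.92
eef_pos: [0.5276, 0.0061, 0.1061]
tcp_rot: [0.818, 0.575, 0.0, 0.001]
contact_force: [4.3, -3.2, -12.0]
opening: 0.25
finger_force: 60.1
```

```bash
python3 -c "
from h import *
st()"
```

```text
E6 0.2082 dq6 0.12 t 21.92 pos [0.5276 0.0061 0.1061] head 70.23 F [  4.28  -3.24 -11.98] M [-0.526 -0.709  0.299] op 0.25 q6 0.17
```

move_arm --moves '[[0.0,[0,0,0],[0,0,0.02]],[0.0,[0,0,0],[0,0,0.02]],[0.0,[0,0,0],[0,0,0.02]],[0.0,[0,0,0],[0,0,0.02]],[0.0,[0,0,0],[0,0,0.02]],[0.0,[0,0,0],[0,0,0.02]],[0.0,[0,0,0],[0,0,0.01]],[0.0,[0,0,0],[0,0,0.01]],[0.0,[0,0,0],[0,0,0.01]],[0.0,[0,0,0],[0,0,0.01]]]'

```text
time: 22.75
eef_pos: [0.5276, 0.0061, 0.1061]
tcp_rot: [0.861, 0.508, 0.0, 0.001]
contact_force: [5.1, -3.3, -10.6]
opening: 0.254
finger_force: 60.1
```

```bash
python3 -c "
from h import *
st()"
```

```text
E6 0.2177 dq6 0.117 t 22.75 pos [0.5276 0.0061 0.1061] head 61.06 F [  5.09  -3.33 -10.59] M [-0.49  -0.756  0.275] op 0.254 q6 0.33
```

move_arm --moves '[[0.0,[0,0,0],[0,0,0.02]],[0.0,[0,0,0],[0,0,0.02]],[0.0,[0,0,0],[0,0,0.02]],[0.0,[0,0,0],[0,0,0.02]],[0.0,[0,0,0],[0,0,0.02]],[0.0,[0,0,0],[0,0,0.02]],[0.0,[0,0,0],[0,0,0.01]],[0.0,[0,0,0],[0,0,0.01]],[0.0,[0,0,0],[0,0,0.01]],[0.0,[0,0,0],[0,0,0.01]]]'

```text
time: 23.58
eef_pos: [0.5276, 0.006, 0.1062]
tcp_rot: [0.899, 0.438, 0.001, 0.001]
contact_force: [5.1, -3.5, -9.9]
opening: 0.252
finger_force: 60.1
```

```bash
python3 -c "
from h import *
st()"
```

```text
E6 0.2424 dq6 0.119 t 23.58 pos [0.5276 0.006  0.1062] head 51.9 F [ 5.12 -3.48 -9.94] M [-0.55  -0.75   0.277] op 0.252 q6 0.49
```

move_arm --moves '[[0.0,[0,0,0],[0,0,0.01]],[0.0,[0,0,0],[0,0,0.01]],[0.0,[0,0,0],[0,0,0.01]],[0.0,[0,0,0],[0,0,0.01]],[0.0,[0,0,0],[0,0,0.01]],[0.5,[0,0,0],[0,0,0]],[0.5,[0,0,0],[0,0,0]],[0.5,[0,0,-0.005],[0,0,0]],[0.5,[0,0,-0.03],[0,0,0]],[0.5,[0,0,-0.035],[0,0,0]]]'

```text
time: 24.42
eef_pos: [0.5251, 0.0074, 0.1753]
tcp_rot: [0.91, 0.415, -0.002, -0.002]
contact_force: [0.9, 0.1, 0.6]
opening: 0.5
finger_force: 0.0
```

move_arm --moves '[[0.5,[0,0,0],[0,0,-0.124]],[0.5,[0,0,0],[0,0,-0.124]],[0.5,[0,0,0],[0,0,-0.124]],[0.5,[0,0,0],[0,0,-0.124]],[0.5,[0,0,0],[0,0,-0.124]],[0.5,[0,0,0],[0,0,-0.124]],[0.5,[0,0,0],[0,0,-0.124]],[0.5,[0,0,0],[0,0,-0.124]],[0.5,[0,0,0],[0,0,-0.124]],[0.5,[0,0,0],[0,0,-0.124]]]'

```text
time: 25.25
eef_pos: [0.5274, 0.007, 0.1777]
tcp_rot: [0.497, 0.868, 0.0, 0.001]
contact_force: [0.0, -0.1, -0.1]
opening: 0.501
finger_force: 0.0
```

```bash
python3 -c "
from h import *
st(); go('A',.109,175.5)"
```

```text
E6 0.7878 dq6 -1.473 t 25.25 pos [0.5274 0.007  0.1777] head 120.42 F [ 0.03 -0.1  -0.12] M [-0.006  0.028 -0.003] op 0.501 q6 -0.71
A tool shift [-0.1106  0.0179  0.0688] turn [ 0.001  0.002 -0.961] heading 120.4 q6 -0.71
```

move_arm --moves '[[0.5,[-0.0368,0.006,0],[0,0,0]],[0.5,[-0.0368,0.006,0],[0,0,0]],[0.5,[-0.0368,0.006,0],[0,0,0]],[0.5,[0,0,0],[0,0,-0.124]],[0.5,[0,0,0],[0,0,-0.124]],[0.5,[0,0,0],[0,0,-0.124]],[0.5,[0,0,0],[0,0,-0.124]],[0.5,[0,0,0],[0,0,-0.124]],[0.5,[0,0,0],[0,0,-0.124]],[0.5,[0,0,0],[0,0,-0.124]]]'

```text
time: 26.08
eef_pos: [0.5983, -0.0795, 0.1777]
tcp_rot: [0.086, 0.996, 0.0, 0.001]
contact_force: [0.6, -1.2, -1.2]
opening: 0.499
finger_force: 0.0
```

```bash
python3 -c "
from h import *
st(); go('A',.109,175.5)"
```

```text
E6 0.7876 dq6 -1.473 t 26.08 pos [ 0.5983 -0.0795  0.1777] head 170.14 F [ 0.55 -1.22 -1.21] M [ 0.013 -0.005 -0.035] op 0.499 q6 -1.7
A tool shift [-0.0005  0.0003  0.0687] turn [ 0.     0.002 -0.093] heading 170.1 q6 -1.7
```

move_arm --moves '[[0.5,[0,0,0],[0,0,-0.08]],[0.5,[0,0,0.023],[0,0,0]],[0.5,[0,0,0.023],[0,0,0]],[0.5,[0,0,0.022],[0,0,0]],[0.0,[0,0,0],[0,0,0]],[0.0,[0,0,0],[0,0,0]],[0.0,[0,0,0],[0,0,0]],[0.0,[0,0,0],[0,0,0]],[0.0,[0,0,0.001],[0,0,0.01]],[0.0,[0,0,0],[0,0,0.01]]]'

```text
time: 26.92
eef_pos: [0.596, -0.078, 0.1064]
tcp_rot: [0.058, 0.998, 0.001, -0.003]
contact_force: [-4.3, 6.2, -6.2]
opening: 0.255
finger_force: 59.7
```

```bash
python3 -c "
from h import *
st()"
```

```text
E6 0.2239 dq6 0.117 t 26.92 pos [ 0.596  -0.078   0.1064] head 173.31 F [-4.33  6.17 -6.2 ] M [0.835 0.718 0.213] op 0.255 q6 -1.75
```

move_arm --moves '[[0.0,[0,0,0],[0,0,0.01]],[0.0,[0,0,0],[0,0,0.01]],[0.0,[0,0,0],[0,0,0.01]],[0.0,[0,0,0],[0,0,0.01]],[0.0,[0,0,0],[0,0,0.01]],[0.0,[0,0,0],[0,0,0.01]],[0.0,[0,0,0],[0,0,0.01]],[0.0,[0,0,0],[0,0,0.01]],[0.0,[0,0,0],[0,0,0.01]],[0.0,[0,0,0],[0,0,0.01]]]'

```text
time: 27.75
eef_pos: [0.5961, -0.0777, 0.1064]
tcp_rot: [0.108, 0.994, 0.001, -0.003]
contact_force: [-2.7, 6.5, -6.5]
opening: 0.247
finger_force: 59.6
```

```bash
python3 -c "
from h import *
st()"
```

```text
E6 0.2233 dq6 0.118 t 27.75 pos [ 0.5961 -0.0777  0.1064] head 167.58 F [-2.65  6.49 -6.52] M [0.966 0.699 0.316] op 0.247 q6 -1.65
```

move_arm --moves '[[0.0,[0,0,0],[0,0,0.02]],[0.0,[0,0,0],[0,0,0.02]],[0.0,[0,0,0],[0,0,0.02]],[0.0,[0,0,0],[0,0,0.02]],[0.0,[0,0,0],[0,0,0.02]],[0.0,[0,0,0],[0,0,0.01]],[0.0,[0,0,0],[0,0,0.01]],[0.0,[0,0,0],[0,0,0.01]],[0.0,[0,0,0],[0,0,0.01]],[0.0,[0,0,0],[0,0,0.01]]]'

```text
time: 28.58
eef_pos: [0.5962, -0.0773, 0.1064]
tcp_rot: [0.182, 0.983, 0.002, -0.003]
contact_force: [-3.6, 7.3, -6.6]
opening: 0.253
finger_force: 59.6
```

```bash
python3 -c "
from h import *
st()"
```

```text
E6 0.2246 dq6 0.119 t 28.58 pos [ 0.5962 -0.0773  0.1064] head 158.98 F [-3.58  7.28 -6.65] M [1.167 0.588 0.283] op 0.253 q6 -1.5
```

move_arm --moves '[[0.0,[0,0,0],[0,0,0.02]],[0.0,[0,0,0],[0,0,0.02]],[0.0,[0,0,0],[0,0,0.02]],[0.0,[0,0,0],[0,0,0.02]],[0.0,[0,0,0],[0,0,0.02]],[0.0,[0,0,0],[0,0,0.02]],[0.0,[0,0,0],[0,0,0.01]],[0.0,[0,0,0],[0,0,0.01]],[0.0,[0,0,0],[0,0,0.01]],[0.0,[0,0,0],[0,0,0.01]]]'

```text
time: 29.42
eef_pos: [0.5964, -0.0769, 0.1064]
tcp_rot: [0.261, 0.965, 0.002, -0.003]
contact_force: [-1.9, 8.7, -6.4]
opening: 0.251
finger_force: 59.5
```

```bash
python3 -c "
from h import *
st()"
```

```text
E6 0.2257 dq6 0.12 t 29.42 pos [ 0.5964 -0.0769  0.1064] head 149.8 F [-1.93  8.74 -6.41] M [1.385 0.503 0.292] op 0.251 q6 -1.34
```

move_arm --moves '[[0.0,[0,0,0],[0,0,0.02]],[0.0,[0,0,0],[0,0,0.02]],[0.0,[0,0,0],[0,0,0.02]],[0.0,[0,0,0],[0,0,0.02]],[0.0,[0,0,0],[0,0,0.02]],[0.0,[0,0,0],[0,0,0.02]],[0.0,[0,0,0],[0,0,0.01]],[0.0,[0,0,0],[0,0,0.01]],[0.0,[0,0,0],[0,0,0.01]],[0.0,[0,0,0],[0,0,0.01]]]'

```text
time: 30.25
eef_pos: [0.5966, -0.0765, 0.1065]
tcp_rot: [0.337, 0.942, 0.002, -0.003]
contact_force: [-1.8, 9.8, -7.8]
opening: 0.255
finger_force: 59.5
```

```bash
python3 -c "
from h import *
st()"
```

```text
E6 0.2342 dq6 0.117 t 30.25 pos [ 0.5966 -0.0765  0.1065] head 140.62 F [-1.82  9.76 -7.83] M [1.537 0.372 0.276] op 0.255 q6 -1.18
```

move_arm --moves '[[0.0,[0,0,0],[0,0,0.02]],[0.0,[0,0,0],[0,0,0.02]],[0.0,[0,0,0],[0,0,0.02]],[0.0,[0,0,0],[0,0,0.02]],[0.0,[0,0,0],[0,0,0.02]],[0.0,[0,0,0],[0,0,0.02]],[0.0,[0,0,0],[0,0,0.02]],[0.0,[0,0,0],[0,0,0.01]],[0.0,[0,0,0],[0,0,0.01]],[0.0,[0,0,0],[0,0,0.01]]]'

```text
time: 31.08
eef_pos: [0.597, -0.0761, 0.1065]
tcp_rot: [0.416, 0.91, 0.002, -0.002]
contact_force: [-0.3, 10.3, -7.3]
opening: 0.25
finger_force: 59.5
```

```bash
python3 -c "
from h import *
st()"
```

```text
E6 0.2651 dq6 0.116 t 31.08 pos [ 0.597  -0.0761  0.1065] head 130.88 F [-0.29 10.29 -7.28] M [1.723 0.218 0.309] op 0.25 q6 -1.01
```

move_arm --moves '[[0.5,[0,0,0],[0,0,0]],[0.5,[0,0,0],[0,0,0]],[0.5,[0,0,-0.005],[0,0,0]],[0.5,[0,0,-0.03],[0,0,0]],[0.5,[0,0,-0.035],[0,0,0]],[0.5,[0,0,0],[0,0,-0.12]],[0.5,[0,0,0],[0,0,-0.12]],[0.5,[0,0,0],[0,0,-0.12]],[0.5,[0,0,0],[0,0,-0.12]],[0.5,[0,0,0],[0,0,-0.12]]]'

```text
time: 31.92
eef_pos: [0.5993, -0.0811, 0.1798]
tcp_rot: [0.126, 0.992, -0.001, 0.003]
contact_force: [0.2, 0.2, -0.3]
opening: 0.505
finger_force: 0.0
```

```bash
python3 -c "
from h import *
st(); go('C',.109,175)"
```

```text
E6 0.7622 dq6 -1.424 t 31.92 pos [ 0.5993 -0.0811  0.1798] head 165.52 F [ 0.19  0.18 -0.33] M [ 0.021 -0.027  0.042] op 0.505 q6 -1.62
C tool shift [ 0.1551 -0.024   0.07  ] turn [-0.002  0.005 -0.165] heading 165.5 q6 -1.62
```

move_arm --moves '[[0.5,[0.0388,-0.0063,0],[0,0,0]],[0.5,[0.0388,-0.0063,0],[0,0,0]],[0.5,[0.0388,-0.0063,0],[0,0,0]],[0.5,[0.0388,-0.0063,0],[0,0,0]],[0.5,[0,0,0],[0,0,-0.075]],[0.5,[0,0,0],[0,0,-0.075]],[0.5,[0,0,0],[0,0,0]],[0.5,[0,0,0],[0,0,0]],[0.5,[0,0,0.02],[0,0,0]],[0.5,[0,0,0.01],[0,0,0]]]'

```text
time: 32.75
eef_pos: [0.4422, -0.0651, 0.1469]
tcp_rot: [0.055, 0.998, -0.0, 0.001]
contact_force: [-0.1, -0.2, -0.5]
opening: 0.498
finger_force: 0.0
```

```bash
python3 -c "
from h import *
KN['C']=np.array([.4442,-.0675])
st(); go('C',.109,175)"
```

```text
E6 0.0012 dq6 -0.006 t 32.75 pos [ 0.4422 -0.0651  0.1469] head 173.72 F [-0.06 -0.16 -0.5 ] M [0.038 0.054 0.022] op 0.498 q6 -1.83
C tool shift [-0.0022 -0.0022  0.038 ] turn [-0.001  0.002 -0.022] heading 173.7 q6 -1.83
```

move_arm --moves '[[0.5,[-0.002,-0.0015,0.019],[0,0,-0.02]],[0.5,[0,0,0.019],[0,0,0]],[0.0,[0,0,0],[0,0,0]],[0.0,[0,0,0],[0,0,0]],[0.0,[0,0,0],[0,0,0]],[0.0,[0,0,0],[0,0,0]],[0.0,[0,0,0.001],[0,0,0.01]],[0.0,[0,0,0],[0,0,0.01]],[0.0,[0,0,0],[0,0,0.01]],[0.0,[0,0,0],[0,0,0.01]]]'

```text
time: 33.58
eef_pos: [0.4417, -0.0656, 0.107]
tcp_rot: [0.064, 0.998, 0.0, -0.002]
contact_force: [-4.2, 1.8, -8.9]
opening: 0.251
finger_force: 59.8
```

```bash
python3 -c "
from h import *
st()"
```

```text
E6 0.2065 dq6 0.119 t 33.58 pos [ 0.4417 -0.0656  0.107 ] head 172.67 F [-4.2   1.8  -8.87] M [0.314 0.866 0.314] op 0.251 q6 -1.82
```

move_arm --moves '[[0.0,[0,0,0],[0,0,0.01]],[0.0,[0,0,0],[0,0,0.01]],[0.0,[0,0,0],[0,0,0.01]],[0.0,[0,0,0],[0,0,0.01]],[0.0,[0,0,0],[0,0,0.01]],[0.0,[0,0,0],[0,0,0.01]],[0.0,[0,0,0],[0,0,0.01]],[0.0,[0,0,0],[0,0,0.01]],[0.0,[0,0,0],[0,0,0.01]],[0.0,[0,0,0],[0,0,0.01]]]'

```text
time: 34.42
eef_pos: [0.4417, -0.0654, 0.107]
tcp_rot: [0.114, 0.994, 0.001, -0.002]
contact_force: [-5.2, 2.9, -8.0]
opening: 0.249
finger_force: 59.8
```

```bash
python3 -c "
from h import *
st()"
```

```text
E6 0.2095 dq6 0.119 t 34.42 pos [ 0.4417 -0.0654  0.107 ] head 166.93 F [-5.18  2.86 -8.02] M [0.382 0.836 0.308] op 0.249 q6 -1.72
```

move_arm --moves '[[0.0,[0,0,0],[0,0,0.02]],[0.0,[0,0,0],[0,0,0.02]],[0.0,[0,0,0],[0,0,0.02]],[0.0,[0,0,0],[0,0,0.02]],[0.0,[0,0,0],[0,0,0.02]],[0.0,[0,0,0],[0,0,0.01]],[0.0,[0,0,0],[0,0,0.01]],[0.0,[0,0,0],[0,0,0.01]],[0.0,[0,0,0],[0,0,0.01]],[0.0,[0,0,0],[0,0,0.01]]]'

```text
time: 35.25
eef_pos: [0.4418, -0.0651, 0.107]
tcp_rot: [0.188, 0.982, 0.001, -0.002]
contact_force: [-4.9, 2.8, -7.6]
opening: 0.251
finger_force: 59.8
```

```bash
python3 -c "
from h import *
st()"
```

```text
E6 0.2098 dq6 0.119 t 35.25 pos [ 0.4418 -0.0651  0.107 ] head 158.32 F [-4.87  2.83 -7.62] M [0.6   0.761 0.323] op 0.251 q6 -1.57
```

Knob C is still running free, at about 0.2095. I'll keep turning.

move_arm --moves '[[0.0,[0,0,0],[0,0,0.02]],[0.0,[0,0,0],[0,0,0.02]],[0.0,[0,0,0],[0,0,0.02]],[0.0,[0,0,0],[0,0,0.02]],[0.0,[0,0,0],[0,0,0.02]],[0.0,[0,0,0],[0,0,0.02]],[0.0,[0,0,0],[0,0,0.01]],[0.0,[0,0,0],[0,0,0.01]],[0.0,[0,0,0],[0,0,0.01]],[0.0,[0,0,0],[0,0,0.01]]]'

```text
time: 36.08
eef_pos: [0.442, -0.0649, 0.1071]
tcp_rot: [0.266, 0.964, 0.001, -0.002]
contact_force: [-3.6, 3.7, -8.5]
opening: 0.25
finger_force: 59.8
```

```bash
python3 -c "
from h import *
st()"
```

```text
E6 0.2101 dq6 0.119 t 36.08 pos [ 0.442  -0.0649  0.1071] head 149.14 F [-3.62  3.73 -8.48] M [0.711 0.713 0.259] op 0.25 q6 -1.41
```

move_arm --moves '[[0.0,[0,0,0],[0,0,0.02]],[0.0,[0,0,0],[0,0,0.02]],[0.0,[0,0,0],[0,0,0.02]],[0.0,[0,0,0],[0,0,0.02]],[0.0,[0,0,0],[0,0,0.02]],[0.0,[0,0,0],[0,0,0.02]],[0.0,[0,0,0],[0,0,0.01]],[0.0,[0,0,0],[0,0,0.01]],[0.0,[0,0,0],[0,0,0.01]],[0.0,[0,0,0],[0,0,0.01]]]'

```text
time: 36.92
eef_pos: [0.4421, -0.0646, 0.107]
tcp_rot: [0.342, 0.94, 0.001, -0.002]
contact_force: [-3.4, 4.7, -8.3]
opening: 0.249
finger_force: 59.7
```

```bash
python3 -c "
from h import *
st()"
```

```text
E6 0.2111 dq6 0.119 t 36.92 pos [ 0.4421 -0.0646  0.107 ] head 139.96 F [-3.38  4.66 -8.3 ] M [0.855 0.593 0.218] op 0.249 q6 -1.25
```

move_arm --moves '[[0.0,[0,0,0],[0,0,0.02]],[0.0,[0,0,0],[0,0,0.02]],[0.0,[0,0,0],[0,0,0.02]],[0.0,[0,0,0],[0,0,0.02]],[0.0,[0,0,0],[0,0,0.02]],[0.0,[0,0,0],[0,0,0.02]],[0.0,[0,0,0],[0,0,0.01]],[0.0,[0,0,0],[0,0,0.01]],[0.0,[0,0,0],[0,0,0.01]],[0.0,[0,0,0],[0,0,0.01]]]'

```text
time: 37.75
eef_pos: [0.4423, -0.0644, 0.1071]
tcp_rot: [0.416, 0.909, 0.001, -0.002]
contact_force: [-2.2, 5.8, -8.5]
opening: 0.252
finger_force: 59.7
```

```bash
python3 -c "
from h import *
st()"
```

```text
E6 0.2341 dq6 0.118 t 37.75 pos [ 0.4423 -0.0644  0.1071] head 130.78 F [-2.15  5.82 -8.47] M [1.077 0.533 0.332] op 0.252 q6 -1.09
```

move_arm --moves '[[0.0,[0,0,0],[0,0,0.02]],[0.0,[0,0,0],[0,0,0.02]],[0.0,[0,0,0],[0,0,0.02]],[0.0,[0,0,0],[0,0,0.02]],[0.0,[0,0,0],[0,0,0.02]],[0.0,[0,0,0],[0,0,0.02]],[0.0,[0,0,0],[0,0,0.01]],[0.0,[0,0,0],[0,0,0.01]],[0.0,[0,0,0],[0,0,0.01]],[0.0,[0,0,0],[0,0,0.01]]]'

```text
time: 38.58
eef_pos: [0.4425, -0.0642, 0.1071]
tcp_rot: [0.488, 0.873, 0.002, -0.002]
contact_force: [-2.4, 7.1, -8.9]
opening: 0.253
finger_force: 59.7
```

```bash
python3 -c "
from h import *
st()"
```

```text
E6 0.2677 dq6 0.121 t 38.58 pos [ 0.4425 -0.0642  0.1071] head 121.61 F [-2.44  7.09 -8.88] M [1.121 0.369 0.296] op 0.253 q6 -0.93
```

All four bite now: D about 11 N, B 10.6, A 10 and C 14, less some bedding. Round 2 starts with knob C, still in the gripper, then crosses to A.

move_arm --moves '[[0.0,[0,0,0],[0,0,0]],[0.0,[0,0,0],[0,0,0]],[0.0,[0,0,0],[0,0,0.04]],[0.0,[0,0,0],[0,0,0.04]],[0.0,[0,0,0],[0,0,0.04]],[0.0,[0,0,0],[0,0,0.04]],[0.0,[0,0,0],[0,0,0.04]],[0.0,[0,0,0],[0,0,0.04]],[0.0,[0,0,0],[0,0,0.01]],[0.0,[0,0,0],[0,0,0.01]]]'

```text
time: 39.42
eef_pos: [0.443, -0.0641, 0.1072]
tcp_rot: [0.597, 0.802, 0.002, -0.001]
contact_force: [-1.0, 7.5, -9.4]
opening: 0.253
finger_force: 59.6
```

```bash
python3 -c "
from h import *
st()"
```

```text
E6 0.3394 dq6 0.116 t 39.42 pos [ 0.443  -0.0641  0.1072] head 106.71 F [-1.04  7.49 -9.36] M [1.407 0.078 0.364] op 0.253 q6 -0.67
```

move_arm --moves '[[0.0,[0,0,0],[0,0,0.01]],[0.0,[0,0,0],[0,0,0.01]],[0.0,[0,0,0],[0,0,0.01]],[0.0,[0,0,0],[0,0,0.01]],[0.0,[0,0,0],[0,0,0.01]],[0.0,[0,0,0],[0,0,0.01]],[0.0,[0,0,0],[0,0,0.01]],[0.0,[0,0,0],[0,0,0.01]],[0.0,[0,0,0],[0,0,0.01]],[0.0,[0,0,0],[0,0,0.01]]]'

```text
time: 40.25
eef_pos: [0.4432, -0.064, 0.1072]
tcp_rot: [0.636, 0.772, 0.002, -0.001]
contact_force: [1.0, 7.7, -10.2]
opening: 0.251
finger_force: 59.6
```

```bash
python3 -c "
from h import *
st()"
```

```text
E6 0.3599 dq6 0.12 t 40.25 pos [ 0.4432 -0.064   0.1072] head 100.99 F [  0.99   7.68 -10.18] M [1.339 0.005 0.411] op 0.251 q6 -0.57
```

move_arm --moves '[[0.5,[0,0,0],[0,0,0]],[0.5,[0,0,0],[0,0,0]],[0.5,[0,0,-0.005],[0,0,0]],[0.5,[0,0,-0.03],[0,0,0]],[0.5,[0,0,-0.035],[0,0,0]],[0.5,[0,0,0],[0,0,-0.124]],[0.5,[0,0,0],[0,0,-0.124]],[0.5,[0,0,0],[0,0,-0.124]],[0.5,[0,0,0],[0,0,-0.1]],[0.5,[0,0,0],[0,0,0]]]'

```text
time: 41.08
eef_pos: [0.4449, -0.0672, 0.1803]
tcp_rot: [0.437, 0.899, 0.0, 0.003]
contact_force: [0.1, -0.4, 0.1]
opening: 0.498
finger_force: 0.0
```

```bash
cat >> h.py <<'E'
KN=dict(A=np.array([.598,-.0768]),B=np.array([.5278,.0061]),C=np.array([.443,-.065]),D=np.array([.5146,-.1502]))
E
python3 -c "
from h import *
st(); go('A',.109,131)"
```

```text
E6 -0.4715 dq6 0.136 t 41.08 pos [ 0.4449 -0.0672  0.1803] head 128.15 F [ 0.08 -0.4   0.05] M [0.001 0.043 0.002] op 0.498 q6 -1.04
A tool shift [-0.1018  0.1143  0.0722] turn [ 0.003  0.005 -0.05 ] heading 128.2 q6 -1.04
```

move_arm --moves '[[0.5,[-0.0254,0.0286,0],[0,0,0]],[0.5,[-0.0254,0.0286,0],[0,0,0]],[0.5,[-0.0254,0.0286,0],[0,0,0]],[0.5,[-0.0254,0.0286,0],[0,0,0]],[0.5,[0,0,0],[0,0,-0.045]],[0.5,[0,0,0],[0,0,0]],[0.5,[0,0,0.02],[0,0,0]],[0.5,[0,0,0.01],[0,0,0]],[0.5,[0,0,0],[0,0,0]],[0.5,[0,0,0],[0,0,0]]]'

```text
time: 41.92
eef_pos: [0.5949, -0.0755, 0.1475]
tcp_rot: [0.418, 0.908, -0.0, -0.001]
contact_force: [0.4, -0.1, 0.0]
opening: 0.498
finger_force: 0.0
```

```bash
python3 -c "
from h import *
st(); go('A',.109,131)"
```

```text
E6 0.0071 dq6 -0.008 t 41.92 pos [ 0.5949 -0.0755  0.1475] head 130.59 F [ 0.42 -0.08  0.02] M [0.013 0.003 0.039] op 0.498 q6 -1.0
A tool shift [-0.003   0.0015  0.0385] turn [-0.001 -0.001 -0.007] heading 130.6 q6 -1.0
```

move_arm --moves '[[0.5,[-0.003,0.0015,0.019],[0,0,-0.007]],[0.5,[0,0,0.019],[0,0,0]],[0.0,[0,0,0],[0,0,0]],[0.0,[0,0,0],[0,0,0]],[0.0,[0,0,0],[0,0,0]],[0.0,[0,0,0],[0,0,0]],[0.0,[0,0,0.001],[0,0,0.01]],[0.0,[0,0,0],[0,0,0.01]],[0.0,[0,0,0],[0,0,0.01]],[0.0,[0,0,0],[0,0,0.01]]]'

```text
time: 42.75
eef_pos: [0.5983, -0.0771, 0.111]
tcp_rot: [0.432, 0.902, -0.001, -0.001]
contact_force: [-6.5, 0.2, 5.7]
opening: 0.125
finger_force: 61.9
```

```bash
python3 -c "
from h import *
st()"
```

```text
E6 0.2799 dq6 0.119 t 42.75 pos [ 0.5983 -0.0771  0.111 ] head 128.86 F [-6.53  0.25  5.75] M [0.1   1.133 0.356] op 0.125 q6 -0.97
```

move_arm --moves '[[0.0,[0,0,0],[0,0,0.04]],[0.0,[0,0,0],[0,0,0.04]],[0.0,[0,0,0],[0,0,0.04]],[0.0,[0,0,0],[0,0,0.04]],[0.0,[0,0,0],[0,0,0.04]],[0.0,[0,0,0],[0,0,0.03]],[0.0,[0,0,0],[0,0,0.03]],[0.0,[0,0,0],[0,0,0.01]],[0.0,[0,0,0],[0,0,0.01]],[0.0,[0,0,0],[0,0,0.01]]]'

```text
time: 43.58
eef_pos: [0.5986, -0.0768, 0.1111]
tcp_rot: [0.557, 0.83, -0.001, -0.0]
contact_force: [-6.0, 0.9, 5.2]
opening: 0.132
finger_force: 62.0
```

```bash
python3 -c "
from h import *
st()"
```

```text
E6 0.3568 dq6 0.117 t 43.58 pos [ 0.5986 -0.0768  0.1111] head 112.27 F [-6.04  0.91  5.19] M [0.183 0.922 0.486] op 0.132 q6 -0.68
```

move_arm --moves '[[0.0,[0,0,0],[0,0,0.02]],[0.0,[0,0,0],[0,0,0.02]],[0.0,[0,0,0],[0,0,0.01]],[0.0,[0,0,0],[0,0,0.01]],[0.0,[0,0,0],[0,0,0.01]],[0.0,[0,0,0],[0,0,0.01]],[0.0,[0,0,0],[0,0,0.01]],[0.0,[0,0,0],[0,0,0.01]],[0.0,[0,0,0],[0,0,0.01]],[0.0,[0,0,0],[0,0,0.01]]]'

```text
time: 44.42
eef_pos: [0.5988, -0.0768, 0.1111]
tcp_rot: [0.606, 0.795, -0.001, -0.0]
contact_force: [-4.8, 1.7, 4.6]
opening: 0.128
finger_force: 62.1
```

```bash
python3 -c "
from h import *
st()"
```

```text
E6 0.3942 dq6 0.12 t 44.42 pos [ 0.5988 -0.0768  0.1111] head 105.4 F [-4.78  1.74  4.64] M [0.218 0.9   0.443] op 0.128 q6 -0.56
```

move_arm --moves '[[0.5,[0,0,0],[0,0,0]],[0.5,[0,0,0],[0,0,0]],[0.5,[0,0,-0.005],[0,0,0]],[0.5,[0,0,-0.03],[0,0,0]],[0.5,[0,0,-0.035],[0,0,0]],[0.5,[0,0,0],[0,0,0.124]],[0.5,[0,0,0],[0,0,0.124]],[0.5,[0,0,0],[0,0,0.124]],[0.5,[0,0,0],[0,0,0.124]],[0.5,[0,0,0],[0,0,0.124]]]'

```text
time: 45.25
eef_pos: [0.5995, -0.0771, 0.1797]
tcp_rot: [0.822, 0.569, 0.001, 0.001]
contact_force: [-0.3, -0.0, -0.7]
opening: 0.505
finger_force: 0.0
```

```bash
python3 -c "
from h import *
st(); go('B',.109,49);go('D',.109,10.7)
cv2.imwrite('pics/r2.png',np.hstack([cv2.resize(read_camera('side')[170:265,255:365],None,fx=4,fy=4,interpolation=2),cv2.resize(read_camera('top')[170:265,240:345],None,fx=4,fy=4,interpolation=2)])[:,:,::-1])"
```

```text
E6 -0.7877 dq6 1.472 t 45.25 pos [ 0.5995 -0.0771  0.1797] head 69.4 F [-0.27 -0.02 -0.73] M [0.008 0.01  0.032] op 0.505 q6 0.06
B tool shift [ 0.0526 -0.0965  0.0705] turn [ 0.002 -0.001  0.356] heading 69.4 q6 0.06
D tool shift [-0.0984 -0.0539  0.0705] turn [ 2.000e-03 -1.000e-03  1.025e+00] heading 69.4 q6 0.06
```

View pics/r2.png

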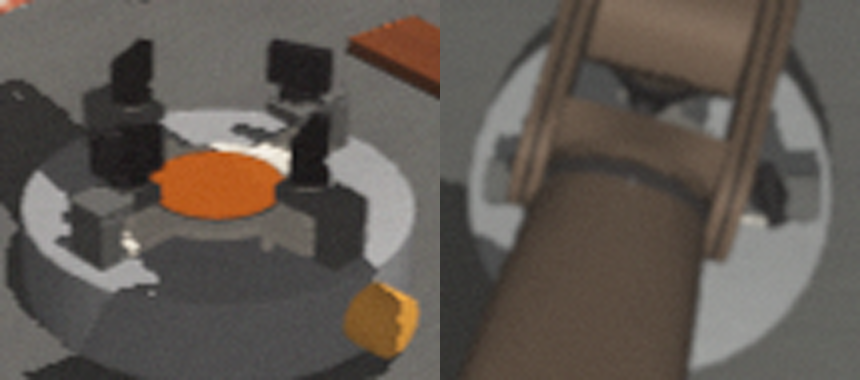

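The bars stand upright and turned as expected, and nothing is disturbed. C and A are firm, so I'll go on to B.

move_arm --moves '[[0.5,[0.0175,-0.0322,0],[0,0,0]],[0.5,[0.0175,-0.0322,0],[0,0,0]],[0.5,[0.0175,-0.0322,0],[0,0,0]],[0.5,[0,0,0],[0,0,0.118]],[0.5,[0,0,0],[0,0,0.118]],[0.5,[0,0,0],[0,0,0.118]],[0.5,[0,0,0],[0,0,0]],[0.5,[0,0,0.02],[0,0,0]],[0.5,[0,0,0.01],[0,0,0]],[0.5,[0,0,0],[0,0,0]]]'

```text
time: 46.18
eef_pos: [0.5246, 0.006, 0.1458]
tcp_rot: [0.908, 0.42, -0.002, -0.002]
contact_force: [-0.5, 0.1, -0.2]
opening: 0.5
finger_force: 0.0
```

```bash
python3 -c "
from h import *
st(); go('B',.1105,49)"
```

```text
E6 -0.0163 dq6 0.017 t 46.18 pos [0.5246 0.006  0.1458] head 49.67 F [-0.52  0.14 -0.21] M [ 0.013  0.033 -0.015] op 0.5 q6 0.52
B tool shift [0.0022 0.0026 0.0353] turn [-0.005  0.003  0.012] heading 49.7 q6 0.52
```

move_arm --moves '[[0.5,[0.0022,0.0025,0.018],[-0.004,0.003,0.01]],[0.5,[0,0,0.017],[0,0,0]],[0.0,[0,0,0],[0,0,0]],[0.0,[0,0,0],[0,0,0]],[0.0,[0,0,0],[0,0,0]],[0.0,[0,0,0],[0,0,0]],[0.0,[0,0,0],[0,0,0.01]],[0.0,[0,0,0],[0,0,0.01]],[0.0,[0,0,0],[0,0,0.01]],[0.0,[0,0,0],[0,0,0.01]]]'

```text
time: 47.02
eef_pos: [0.5287, 0.0067, 0.1139]
tcp_rot: [0.918, 0.396, 0.001, -0.0]
contact_force: [-4.7, 2.6, -0.3]
opening: 0.127
finger_force: 60.3
```

```bash
python3 -c "
from h import *
st()"
```

```text
E6 0.2298 dq6 0.12 t 47.02 pos [0.5287 0.0067 0.1139] head 46.71 F [-4.69  2.58 -0.32] M [0.477 0.648 0.297] op 0.127 q6 0.57
```

move_arm --moves '[[0.0,[0,0,0],[0,0,0.04]],[0.0,[0,0,0],[0,0,0.04]],[0.0,[0,0,0],[0,0,0.04]],[0.0,[0,0,0],[0,0,0.04]],[0.0,[0,0,0],[0,0,0.04]],[0.0,[0,0,0],[0,0,0.03]],[0.0,[0,0,0],[0,0,0.03]],[0.0,[0,0,0],[0,0,0.01]],[0.0,[0,0,0],[0,0,0.01]],[0.0,[0,0,0],[0,0,0.01]]]'

```text
time: 47.85
eef_pos: [0.5289, 0.0063, 0.114]
tcp_rot: [0.966, 0.26, 0.001, 0.0]
contact_force: [-4.4, 2.6, 0.9]
opening: 0.13
finger_force: 60.6
```

```bash
python3 -c "
from h import *
st()"
```

```text
E6 0.2934 dq6 0.119 t 47.85 pos [0.5289 0.0063 0.114 ] head 30.1 F [-4.35  2.63  0.91] M [0.357 0.793 0.443] op 0.13 q6 0.86
```

move_arm --moves '[[0.0,[0,0,0],[0,0,0.03]],[0.0,[0,0,0],[0,0,0.03]],[0.0,[0,0,0],[0,0,0.03]],[0.0,[0,0,0],[0,0,0.03]],[0.0,[0,0,0],[0,0,0.03]],[0.0,[0,0,0],[0,0,0.03]],[0.0,[0,0,0],[0,0,0.03]],[0.0,[0,0,0],[0,0,0.01]],[0.0,[0,0,0],[0,0,0.01]],[0.0,[0,0,0],[0,0,0.01]]]'

```text
time: 48.68
eef_pos: [0.529, 0.006, 0.1141]
tcp_rot: [0.99, 0.143, 0.001, 0.0]
contact_force: [-4.7, 1.6, 1.2]
opening: 0.13
finger_force: 60.7
```

```bash
python3 -c "
from h import *
st()"
```

```text
E6 0.3705 dq6 0.118 t 48.68 pos [0.529  0.006  0.1141] head 16.39 F [-4.73  1.6   1.23] M [0.253 0.79  0.445] op 0.13 q6 1.1
```

move_arm --moves '[[0.5,[0,0,0],[0,0,0]],[0.5,[0,0,0],[0,0,0]],[0.5,[0,0,-0.005],[0,0,0]],[0.5,[0,0,-0.03],[0,0,0]],[0.5,[0,0,-0.035],[0,0,0]],[0.5,[0,0,0],[0,0,0.06]],[0.5,[0,0,0],[0,0,0.04]],[0.5,[0,0,0],[0,0,0]],[0.5,[0,0,0],[0,0,0]],[0.5,[0,0,0],[0,0,0]]]'

```text
time: 49.52
eef_pos: [0.5296, 0.0057, 0.1837]
tcp_rot: [0.996, 0.092, 0.003, 0.0]
contact_force: [1.0, 0.3, 0.1]
opening: 0.501
finger_force: 0.0
```

```bash
python3 -c "
from h import *
st(); go('D',.1115,10.7)"
```

```text
E6 -0.0013 dq6 0.003 t 49.52 pos [0.5296 0.0057 0.1837] head 10.57 F [1.04 0.35 0.14] M [ 0.011 -0.035  0.002] op 0.501 q6 1.2
D tool shift [-0.0438  0.1504  0.0722] turn [ 0.001 -0.005 -0.002] heading 10.6 q6 1.2
```

move_arm --moves '[[0.5,[-0.011,0.0376,0],[0,0,0]],[0.5,[-0.011,0.0376,0],[0,0,0]],[0.5,[-0.011,0.0376,0],[0,0,0]],[0.5,[-0.011,0.0376,0],[0,0,0]],[0.5,[0,0,0],[0,0,0]],[0.5,[0,0,0.02],[0,0,0]],[0.5,[0,0,0.01],[0,0,0]],[0.5,[0,0,0],[0,0,0]],[0.5,[0,0,0],[0,0,0]],[0.5,[0,0,0],[0,0,0]]]'

```text
time: 50.35
eef_pos: [0.5141, -0.1495, 0.1538]
tcp_rot: [0.996, 0.092, 0.002, 0.0]
contact_force: [-0.9, -0.2, 0.3]
opening: 0.504
finger_force: 0.0
```

```bash
python3 -c "
from h import *
st(); go('D',.1115,10.7)"
```

```text
E6 -0.0002 dq6 0.001 t 50.35 pos [ 0.5141 -0.1495  0.1538] head 10.6 F [-0.93 -0.18  0.27] M [-0.02   0.009  0.08 ] op 0.504 q6 0.91
D tool shift [0.0001 0.0008 0.0423] turn [ 0.001 -0.005 -0.002] heading 10.6 q6 0.91
```

move_arm --moves '[[0.5,[0,0.0008,0.021],[0,-0.004,0]],[0.5,[0,0,0.021],[0,0,0]],[0.0,[0,0,0],[0,0,0]],[0.0,[0,0,0],[0,0,0]],[0.0,[0,0,0],[0,0,0]],[0.0,[0,0,0],[0,0,0]],[0.0,[0,0,0],[0,0,0.01]],[0.0,[0,0,0],[0,0,0.01]],[0.0,[0,0,0],[0,0,0.01]],[0.0,[0,0,0],[0,0,0.01]]]'

```text
time: 51.18
eef_pos: [0.5129, -0.1501, 0.1106]
tcp_rot: [0.997, 0.072, -0.001, -0.0]
contact_force: [-3.3, -0.0, -11.3]
opening: 0.244
finger_force: 59.2
```

```bash
python3 -c "
from h import *
st()"
```

```text
E6 0.2301 dq6 0.12 t 51.18 pos [ 0.5129 -0.1501  0.1106] head 8.23 F [ -3.27  -0.04 -11.35] M [0.222 0.547 0.301] op 0.244 q6 0.95
```

move_arm --moves '[[0.0,[0,0,0],[0,0,0.04]],[0.0,[0,0,0],[0,0,0.04]],[0.0,[0,0,0],[0,0,0.04]],[0.0,[0,0,0],[0,0,0.04]],[0.0,[0,0,0],[0,0,0.04]],[0.0,[0,0,0],[0,0,0.03]],[0.0,[0,0,0],[0,0,0.03]],[0.0,[0,0,0],[0,0,0.01]],[0.0,[0,0,0],[0,0,0.01]],[0.0,[0,0,0],[0,0,0.01]]]'

```text
time: 52.02
eef_pos: [0.5129, -0.1495, 0.1107]
tcp_rot: [0.997, -0.073, -0.001, -0.001]
contact_force: [-4.1, 4.6, -12.2]
opening: 0.236
finger_force: 59.2
```

```bash
python3 -c "
from h import *
st()"
```

```text
E6 0.3086 dq6 0.118 t 52.02 pos [ 0.5129 -0.1495  0.1107] head -8.38 F [ -4.08   4.64 -12.25] M [0.791 0.647 0.354] op 0.236 q6 1.24
```

move_arm --moves '[[0.0,[0,0,0],[0,0,0.025]],[0.0,[0,0,0],[0,0,0.025]],[0.0,[0,0,0],[0,0,0.025]],[0.0,[0,0,0],[0,0,0.025]],[0.0,[0,0,0],[0,0,0.025]],[0.0,[0,0,0],[0,0,0.025]],[0.0,[0,0,0],[0,0,0.02]],[0.0,[0,0,0],[0,0,0.01]],[0.0,[0,0,0],[0,0,0.01]],[0.0,[0,0,0],[0,0,0.01]]]'

```text
time: 52.85
eef_pos: [0.5131, -0.1491, 0.1107]
tcp_rot: [0.985, -0.172, -0.001, -0.001]
contact_force: [-4.4, 5.7, -11.2]
opening: 0.239
finger_force: 59.3
```

```bash
python3 -c "
from h import *
st()"
```

```text
E6 0.3697 dq6 0.12 t 52.85 pos [ 0.5131 -0.1491  0.1107] head -19.83 F [ -4.43   5.68 -11.17] M [1.049 0.591 0.45 ] op 0.239 q6 1.44
```

D reads about 38 N, so all four are firm. I'll release, lift clear and hand in.

move_arm --moves '[[0.5,[0,0,0],[0,0,0]],[0.5,[0,0,0],[0,0,0]],[0.5,[0,0,-0.005],[0,0,0]],[0.5,[0,0,-0.03],[0,0,0]],[0.5,[0,0,-0.035],[0,0,0]],[0.5,[0,0,-0.035],[0,0,0]],[0.5,[0,0,-0.02],[0,0,0]],[0.5,[0,0,0],[0,0,0]],[0.5,[0,0,0],[0,0,0]],[0.5,[0,0,0],[0,0,0]]]'

```text
time: 53.68
eef_pos: [0.5145, -0.1512, 0.2376]
tcp_rot: [0.985, -0.172, 0.002, 0.001]
contact_force: [-0.3, 0.5, -0.8]
opening: 0.501
finger_force: 0.0
```

```bash
python3 -c "
from h import *
st(); print(sign_off())"
```

```text
E6 0.0009 dq6 -0.001 t 53.68 pos [ 0.5145 -0.1512  0.2376] head -19.86 F [-0.3   0.45 -0.84] M [-0.034  0.017  0.006] op 0.501 q6 1.44
the job is handed in; nothing more can be done
None
```

All four knobs were tightened crosswise in two rounds and the job handed in at 53.7 s, with no verdict returned; joint torque put the feet at roughly 37–47 N as each was set, and I did not re-check them after the later knobs bedded the frame.

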